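Level the sprung instrument shelf

TASK

Stand the spirit level lengthwise on the clear part of the small aluminium shelf and let go of it. Then grip the black knob on the shelf's sprung levelling foot, push it down until the spring is fully home and, with it held down, turn it until the level's bubble is centred between its two lines. Finish still holding the knob fully down with the bubble centred, so that a colleague can tighten the lock nut; leave the other things on the bench where they lie.

Things in the scene. Friction and masses are not known exactly. Their poses are not given: they have to be found in the camera images.
- level: aluminium pocket spirit level, black end caps, yellow-green vial in its top; 180 (x) x 22 (y) x 40 mm (z), about 0.4 kg; origin at the centre of its underside, x along its length, z up. Starts lying loose and upright on the bench; grasp it across its 22 mm sides at mid-length. The vial is read from above; two black ring lines stand 16 mm either side of its middle
- bubble (a joint): place of the 24 mm long pale bubble along the level's own x (m): 0 = centred between the lines, positive toward the level's +x end, at most 0.030 either way. It runs to the higher end, about 4.5 mm for each 0.001 rad of slope, and settles in about 2 s. Centred: wholly between the lines, within 4 mm of 0
- shelf_seat (a point): centre of the clear part of the shelf's flat top, where the level goes with its length along x, either way round (within 45 mm along, 35 mm across). x runs along the shelf to the knob, z up; the knob's axis is 180 mm from here along x
- shelf: the aluminium shelf, 341 x 100 mm, its top 75 mm above the bench when level. Origin at its hinge at the end away from the knob, 15 mm below its top; x along the shelf to the knob's axis, 285 mm off; z up. Its knob end rises and falls with the foot, its slope is at most 0.03 rad
- knob_top (a point): centre of the top of the black fluted round knob of the levelling foot, on its vertical axis. Knob 39 mm diameter, 27 mm high, over a 60 mm flange whose upper face is 27 mm below this point (fingertips may bear on it); the shelf is at least 20 mm below the flange. Sprung up, this point is 140 mm above the bench; fully home, 134 mm
- foot_knob: the same knob as a turning part; origin on its axis at bench height, z up. It stays where it is left (0.06 N m friction). Counter-clockwise seen from above lowers the shelf's knob end, clockwise raises it, 8 mm a turn: about 20 mm of bubble travel per radian. Start: held fully down, the knob end is still too high, 0.5 to 1.4 rad from level; the screw has room beyond
- foot_travel (a joint): how far the foot is pushed down against its spring, as the slope it takes off the shelf (rad): 0 = sprung up, 0.021 = fully home on a hard stop (6 mm down at the knob; it counts from 0.019). About 3 N starts it, 8 to 11 N drives it home; hold it with 13 to 20 N. Let go, it springs back up, lifts the knob end of the shelf and the bubble runs off
- spanner: open-ended spanner, 155 x 29 x 10 mm, lying on the bench; leave it where it is; origin under its centre
- meter: multimeter on its back, 135 x 68 x 42 mm; leave it where it is; origin under its centre
- pot: clear pot of small parts, 66 mm across and 69 mm high; leave it where it is; origin under its centre
Mind the look-alikes: they are no part of the job. Of the things that look like the level, the larger one is meant.

How it is judged:
By the outcome, as a careful person would: the job done as asked, in the order asked, and still so for the second after the job is handed in, while the arm keeps its last pose, push and grip.
It also fails if it takes over 54 s, if anything falls off the work surface, if the arm or the gripper's body presses on something with over 40 N, if the wrist force passes 120 N, or if a joint passes its speed limit or range.

ROBOT

A 6-joint arm with a two-finger parallel gripper is mounted at the origin on a cart in front of the work surface, level with it; the furniture and walls round the work are solid. World frame = base frame: x ahead of the robot, y to its left, z up, the work surface at z = 0. Lengths are in m, angles in degrees, forces in N, time in s.
With the tool pointing down it reaches from about 0.375 to 0.9 m from the base axis. Payload 3.1 kg.
Tool frame: the origin (TCP) lies midway between the tips of the shut fingers; the grasp point (between the pads) lies 19 mm behind it; z points along the fingers, y is the line along which they close (so a half turn about z gives the same grasp; the last joint's range is limited). The gripper opens to 87 mm and grips with 3 to 60 N. Pads are 19 mm wide; open, the fingers measure 117 mm over their backs; the gripper's body (75 mm by 190 mm) begins 51 mm behind the grasp point.
Start: joints at [58.585, 30.224, 82.088, -0, 67.689, -10.227], TCP at [0.226, 0.583, 0.223] pointing down, gripper open.
Joint ranges: [-176.69, 176.69], [-43.24, 126.21], [12.49, 139.97], [-82, 262], [0, 151.66], [-163.58, 163.58]. Speed limits (degrees/s): [159.86, 159.86, 180, 180, 180, 180].

INTERFACE

Orientations are given as a 3x3 rotation matrix whose columns are the frame's x, y, z axes.
In Python, from rig import bot, capture gives the robot as it stands.
- The arm moves only by the shell command python3 -m handwheel 'ROWS'. ROWS is a JSON list of rows, 1 to 20 of them, each an object with the fields d (a list: dx, dy, dz in m), r (a list: a rotation vector rx, ry, rz in degrees), aperture (the opening from 0.0 (shut) to 1.0 (fully open)); a field left out counts as zero (the opening has to be given); each row is the pose to reach, as a shift and turn from the pose commanded when the command began, along the tool's axes at that moment; what a row does not reach only later rows make up. A row lasts 1/10 s, in which the tool goes at most 0.05 m and 8.59 degrees, less where a joint would pass 70% of its speed; a pose out of reach is approached as far as the arm can. The fingers move at their own pace and stop on an object; the grip force is fixed at half the most. Time passes only in rows, so rows that do not move let the fingers close. It prints the time, the measured TCP pose, the force, the opening and the grip force at its end. Input that does not fit is refused with a message, and nothing moves.
- bot.read_state(): the state, without advancing time (a new reading comes with each control period).
- capture(name): name is "side" or "top" or "wrist"; returns a dict with "color" (384x512x3 uint8, red, green, blue), "K" (3x3 intrinsics, pixels), "view" (4x4, takes a point from world to camera coordinates); the wrist camera has in their place "mount" (4x4, takes a point from camera to tool coordinates, whose origin is the TCP and whose axes are the flange's). Camera axes: x right, y up, looking along -z (the intrinsics and any distortion apply to the point x, -y, -z); pixel columns grow to the right and rows downward; lengths in m; the calibration is good to about 2 mm. A picture is of the moment at which its call begins: read the wrist's pose just before it. There is no depth.
- bot.hand_in(): hands the job in; it is judged then, once.
The state is a dict: "time_s": time; "joint_positions": joint angles; "qvel": joint speeds; "tau": joint torques, N m; "position": TCP position; "tcp_rot": TCP orientation; "force": force on the tool from outside, world axes, zero at the start; "moment": the same for the moment, N m; "opening": opening from 0.0 (shut) to 1.0 (fully open); "grasp_force": force on a finger pad.
Only numpy, scipy, OpenCV 4.12 (cv2) and the standard library are available. Lean on these libraries where they do the work, as an engineer would, in place of code of your own. Each camera call takes 0.05 s, during which the arm holds its last target. There are 200 camera calls.

## Working session

There is one attempt and no reset: what is moved stays moved. The work goes in short steps, Python scripts to look and compute and a shell command to move; the robot and the scene stay as the last step left them, time stands still between calls to the robot, and variables do not carry over. Pictures are saved under pics/ and viewed, at most 10 in all, crops included, and the job is handed in when it is done.

```bash
mkdir -p pics; ls
python3 - <<'E'
from rig import bot, capture
import cv2,numpy as np,pickle
d={}
s=bot.read_state()
for n in("side","top","wrist"):
    d[n]=capture(n); cv2.imwrite(f"pics/{n}0.png",d[n]["color"][:,:,::-1])
d["s"]=s
pickle.dump(d,open("d0.pkl","wb"))
print(s["position"],s["tcp_rot"],s["force"],s["time_s"])
for n in("side","top"): print(n,d[n]["K"],d[n]["view"],d[n].keys())
print(d["wrist"]["K"],d["wrist"]["mount"])
E
```

```text
pics
[0.22546762 0.58211974 0.22157912] [[-9.32404692e-01  3.61414162e-01 -1.13775082e-03]
 [ 3.61415739e-01  9.32402942e-01 -1.84846737e-03]
 [ 3.92779927e-04 -2.13472070e-03 -9.99997644e-01]] [ 0.0302411  -0.60414412  0.40981956] 0.0
side [[369.21633293   0.         253.93826728]
 [  0.         369.21633293 195.46495382]
 [  0.           0.           1.        ]] [[-0.97720675 -0.21140894  0.01931897  0.5142733 ]
 [ 0.15438335 -0.64524069  0.74821803 -0.33524452]
 [-0.1457146   0.73414624  0.66317158 -0.91739971]
 [ 0.          0.          0.          1.        ]] dict_keys(['color', 'K', 'view'])
top [[416.91107719   0.         257.82826024]
 [  0.         416.91107719 193.83319349]
 [  0.           0.           1.        ]] [[-0.1903041  -0.98171599 -0.00425141 -0.16216549]
 [ 0.77614105 -0.1531027   0.61168998 -0.54074   ]
 [-0.60115674  0.11310742  0.79108614 -1.04914665]
 [ 0.          0.          0.          1.        ]] dict_keys(['color', 'K', 'view'])
[[302.80204925   0.         258.77581435]
 [  0.         302.80204925 187.27107447]
 [  0.           0.           1.        ]] [[ 3.59145068e-04  9.67793068e-01  2.51746796e-01  6.90526266e-02]
 [ 9.99999927e-01 -3.79817635e-04  3.35250813e-05  9.11168918e-05]
 [ 1.28063214e-04  2.51746766e-01 -9.67793134e-01 -1.61961287e-01]
 [ 0.00000000e+00  0.00000000e+00  0.00000000e+00  1.00000000e+00]]
```

View pics/top0.png

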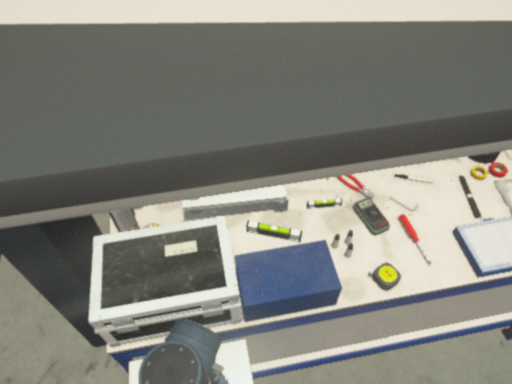

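View pics/side0.png

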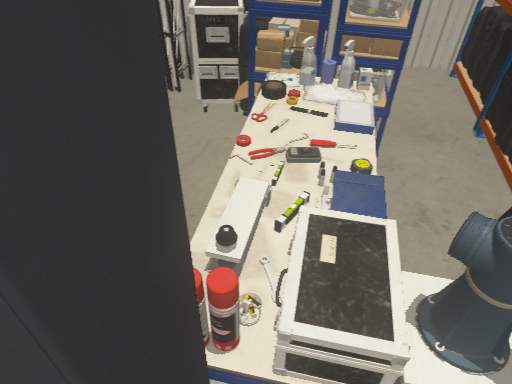

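Two candidates look like levels. One is at side (292,210) / top (274,231). The other is at side (278,173) / top (324,203) and is shorter. The larger one near the shelf fits; I'll confirm it in a crop and cast rays.

```bash
cat > h.py <<'E'
import numpy as np,cv2
def ray(c,uv,T=None):
    """T: world-from-tool 4x4 for the wrist camera"""
    K=c["K"]; M=np.linalg.inv(c["view"]) if "view" in c else T@c["mount"]
    p=np.linalg.inv(K)@[uv[0],uv[1],1]; d=M[:3,:3]@[p[0],-p[1],-p[2]]
    return M[:3,3],d/np.linalg.norm(d)
def onz(c,uv,z,T=None):
    o,d=ray(c,uv,T); return o+d*(z-o[2])/d[2]
def tri(rs):
    A=sum(np.eye(3)-np.outer(d,d) for o,d in rs); b=sum((np.eye(3)-np.outer(d,d))@o for o,d in rs)
    return np.linalg.solve(A,b)
def tool(s):
    T=np.eye(4); T[:3,:3]=s["tcp_rot"]; T[:3,3]=s["position"]; return T
def proj(c,P,T=None):
    V=c["view"] if "view" in c else np.linalg.inv(T@c["mount"])
    q=V[:3,:3]@P+V[:3,3]; u=c["K"]@[q[0],-q[1],-q[2]]; return u[:2]/u[2]
E
python3 - <<'E'
import pickle; from h import *
d=pickle.load(open("d0.pkl","rb")); T=tool(d["s"])
side,top=d["side"],d["top"]
print("campos",[np.linalg.inv(c["view"])[:3,3].round(3) for c in(side,top)])
print("levels side",onz(side,(292,210),.04).round(3),onz(side,(278,173),.02).round(3))
print("levels top",onz(top,(274,231),.04).round(3),onz(top,(324,203),.02).round(3))
print("knob",onz(side,(227,230),.14).round(3), "foot",onz(side,(227,244),.11).round(3))
print("tri level",tri([ray(side,(292,210)),ray(top,(274,231))]).round(3))
for n,uv,z in[("side",(245,180),.075),("side",(271,183),.075),("side",(209,252),.075),("side",(240,262),.075),("top",(183,203),.075),("top",(287,188),.075),("top",(184,217),.0),("top",(288,207),0.),("side",(320,210),.2),("top",(92,240),.2),("top",(225,220),.2),("top",(237,255),.1),("top",(324,243),.1),("side",(225,280),.2),("top",(500,120),.4),("top",(0,220),.4)]:
    print(n,uv,z,onz(d[n],uv,z).round(3))
print("tcp in side/top",proj(side,T[:3,3]),proj(top,T[:3,3]))
a=cv2.resize(side["color"][140:360,180:400],None,fx=2.7,fy=2.7,interpolation=cv2.INTER_CUBIC)
cv2.imwrite("pics/c1.png",a[:,:,::-1])
E
```

```text
campos [array([0.421, 0.566, 0.849]), array([-0.242, -0.123,  1.16 ])]
levels side [ 0.466 -0.29   0.04 ] [ 0.544 -0.493  0.02 ]
levels top [ 0.453 -0.305  0.04 ] [ 0.542 -0.499  0.02 ]
knob [ 0.616 -0.07   0.14 ] foot [ 0.611 -0.048  0.11 ]
tri level [ 0.466 -0.309  0.021]
side (245, 180) 0.075 [ 0.636 -0.36   0.075]
side (271, 183) 0.075 [ 0.549 -0.365  0.075]
side (209, 252) 0.075 [ 0.66  -0.039  0.075]
side (240, 262) 0.075 [ 0.571 -0.025  0.075]
top (183, 203) 0.075 [ 0.593 -0.034  0.075]
top (287, 188) 0.075 [ 0.588 -0.378  0.075]
top (184, 217) 0.0 [ 0.591 -0.026  0.   ]
top (288, 207) 0.0 [ 0.564 -0.38   0.   ]
side (320, 210) 0.2 [ 0.387 -0.137  0.2  ]
top (92, 240) 0.2 [0.42  0.206 0.2  ]
top (225, 220) 0.2 [ 0.415 -0.154  0.2  ]
top (237, 255) 0.1 [ 0.356 -0.173  0.1  ]
top (324, 243) 0.1 [ 0.346 -0.431  0.1  ]
side (225, 280) 0.2 [0.566 0.123 0.2  ]
top (500, 120) 0.4 [ 0.455 -0.911  0.4  ]
top (0, 220) 0.4 [0.374 0.34  0.4  ]
tcp in side/top [425.9622278  696.58283706] [-85.70627099 334.92992716]
```

View pics/c1.png

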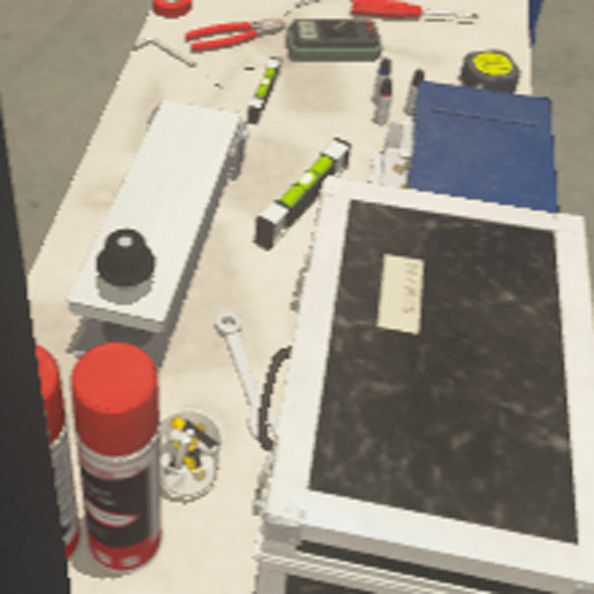

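View pics/wrist0.png

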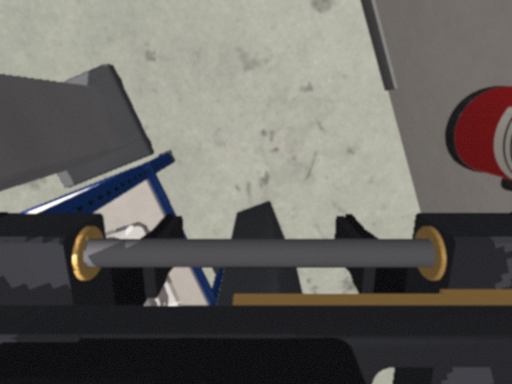

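The crop confirms it: the larger level, with two black end caps, lies at side px about (292,210), between the shelf and the case. The small one at (278,173) is the decoy. The black knob is at (227,230) on the shelf's near end. A dark overhang runs over the far side, so I'll locate its edge before moving.

Run:
```python
import pickle; from h import *
d=pickle.load(open("d0.pkl","rb")); side,top=d["side"],d["top"]
def pl(c,a,b):
    o,r=ray(c,a);_,q=ray(c,b); n=np.cross(r,q); n/=np.linalg.norm(n); return n,n@o
g=cv2.cvtColor(side["color"],cv2.COLOR_RGB2GRAY)
print([(r,int(np.argmax(g[r]>60)),g[r,:230:20].tolist()) for r in (20,120,200,300,370)])
g2=cv2.cvtColor(top["color"],cv2.COLOR_RGB2GRAY)
for u in(5,250,400,500): print(u,g2[100:240:4,u].tolist())
es=pl(side,(165,5),(207,375))
for nm,a,b in[("bot",(5,226),(500,151)),("top",(5,183),(500,112))]:
    n,k=pl(top,a,b); v=np.cross(n,es[0]); 
    for y in(.2,-.1,-.4): print(nm,np.linalg.solve([n,es[0],[0,1,0]],[k,es[1],y]).round(3))
# level: masks
for nm,c,box in(("side",side,(265,180,325,240)),("top",top,(235,215,312,245))):
    x0,y0,x1,y1=box; hsv=cv2.cvtColor(c["color"],cv2.COLOR_RGB2HSV)[y0:y1,x0:x1]
    m=cv2.inRange(hsv,(28,110,60),(50,255,255)); cn=max(cv2.findContours(m,0,2)[0],key=cv2.contourArea)
    r=cv2.minAreaRect(cn); ce=np.array(r[0])+[x0,y0]; bp=cv2.boxPoints(r)+[x0,y0]
    i=max(range(4),key=lambda i:np.linalg.norm(bp[i]-bp[i-1])); 
    a=(bp[i]+bp[(i+1)%4])/2; b=(bp[i-1]+bp[i-2])/2
    A,B=onz(c,a,.037),onz(c,b,.037); print(nm,ce,r[1],A.round(3),B.round(3),((A+B)/2).round(3),np.degrees(np.arctan2(*(A-B)[[1,0]])))
    # end caps/body of level: dark+light contour not used
```

```text
[(20, 161, [49, 48, 46, 46, 46, 46, 45, 44, 40, 145, 49, 42]), (120, 171, [52, 48, 48, 46, 47, 47, 48, 45, 49, 139, 141, 142]), (200, 183, [48, 47, 46, 47, 48, 46, 47, 48, 50, 57, 145, 221]), (300, 197, [58, 56, 50, 49, 49, 46, 46, 48, 48, 52, 67, 82]), (370, 213, [58, 57, 55, 52, 48, 48, 46, 45, 49, 48, 53, 86])]
5 [96, 99, 98, 96, 95, 98, 97, 98, 99, 97, 101, 99, 97, 97, 101, 98, 98, 97, 100, 99, 91, 73, 71, 69, 70, 65, 63, 60, 62, 88, 130, 126, 72, 54, 51]
250 [103, 99, 98, 101, 104, 99, 104, 102, 101, 101, 101, 100, 85, 80, 77, 77, 77, 76, 75, 83, 128, 136, 132, 234, 235, 203, 119, 110, 158, 217, 223, 238, 141, 200, 230]
400 [101, 101, 100, 101, 101, 103, 94, 78, 78, 72, 72, 74, 69, 69, 97, 136, 131, 225, 221, 71, 217, 228, 227, 226, 225, 227, 191, 224, 226, 122, 114, 183, 218, 227, 230]
500 [99, 99, 100, 78, 73, 71, 70, 65, 66, 65, 72, 132, 123, 156, 217, 221, 127, 106, 131, 92, 200, 198, 189, 154, 206, 217, 223, 225, 228, 226, 201, 223, 224, 224, 226]
bot [0.598 0.2   0.089]
bot [ 0.736 -0.1   -0.088]
bot [ 0.874 -0.4   -0.265]
top [0.595 0.2   0.283]
top [ 0.732 -0.1    0.139]
top [ 0.869 -0.4   -0.004]
side [293.07260513 206.96027756] (5.181896686553955, 24.025157928466797) [ 0.485 -0.262  0.037] [ 0.444 -0.357  0.037] [ 0.464 -0.309  0.037] 66.88141620627167
top [273.52626038 228.86214447] (31.200944900512695, 5.613363265991211) [ 0.483 -0.26   0.037] [ 0.443 -0.352  0.037] [ 0.463 -0.306  0.037] 66.07313789243318
```

Run:
```python
import pickle; from h import *
d=pickle.load(open("d0.pkl","rb")); side,top=d["side"],d["top"]
for H in(.3,.4,.5,.6,.7):
    print(H,[onz(side,p,H)[:2].round(3).tolist() for p in((161,20),(171,120),(183,200),(197,300),(213,370))],
     [onz(top,p,H)[:2].round(3).tolist() for p in((5,226),(250,190),(400,166),(500,150))])
print([onz(top,p,0)[:2].round(3).tolist() for p in((110,352),(512,272))])
```

```text
0.3 [[1.238, -1.17], [0.844, -0.308], [0.69, 0.009], [0.579, 0.241], [0.518, 0.347]] [[0.434, 0.385], [0.428, -0.229], [0.431, -0.647], [0.433, -0.948]]
0.4 [[1.089, -0.854], [0.767, -0.149], [0.641, 0.11], [0.55, 0.3], [0.5, 0.387]] [[0.355, 0.326], [0.35, -0.216], [0.353, -0.587], [0.355, -0.852]]
0.5 [[0.941, -0.538], [0.69, 0.01], [0.592, 0.212], [0.521, 0.359], [0.483, 0.427]] [[0.277, 0.267], [0.272, -0.204], [0.274, -0.526], [0.276, -0.756]]
0.6 [[0.792, -0.222], [0.613, 0.169], [0.543, 0.313], [0.492, 0.419], [0.465, 0.467]] [[0.198, 0.208], [0.194, -0.192], [0.196, -0.465], [0.198, -0.66]]
0.7 [[0.643, 0.094], [0.536, 0.328], [0.494, 0.415], [0.464, 0.478], [0.447, 0.506]] [[0.12, 0.149], [0.117, -0.18], [0.118, -0.404], [0.119, -0.565]]
[[0.183, 0.209], [0.192, -0.995]]
```

Run:
```python
import pickle; from h import *
d=pickle.load(open("d0.pkl","rb")); side,top=d["side"],d["top"]
a=top["color"][170:384,0:260]; a=cv2.convertScaleAbs(cv2.resize(a,None,fx=2.7,fy=2.7,interpolation=cv2.INTER_CUBIC),alpha=1.8)
cv2.imwrite("pics/c2.png",a[:,:,::-1])
b=onz(side,(225,346),0); print("can base",b.round(3))
for h in(.15,.2,.25): print(h,onz(side,(222,275),h).round(3))
print("case corner",tri([ray(side,(307,209)),ray(top,(224,219))]).round(3),tri([ray(side,(397,221)),ray(top,(240,290))]).round(3),tri([ray(side,(277,335)),ray(top,(93,236))]).round(3))
print("blue",tri([ray(side,(334,171)),ray(top,(324,243))]).round(3))
```

```text
can base [0.56  0.168 0.   ]
0.15 [0.587 0.078 0.15 ]
0.2 [0.575 0.112 0.2  ]
0.25 [0.564 0.147 0.25 ]
case corner [ 0.423 -0.15   0.188] [ 0.199 -0.157  0.193] [0.441 0.21  0.185]
blue [ 0.349 -0.433  0.105]
```

View pics/c2.png

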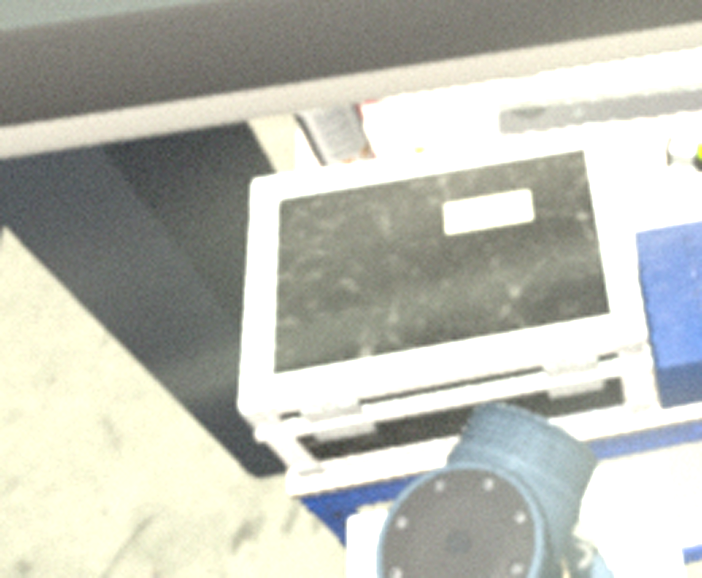

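Run:
```python
import pickle; from h import *
d=pickle.load(open("d0.pkl","rb")); side,top=d["side"],d["top"]; T=tool(d["s"]); w=d["wrist"]
print("wristcam",(T@w["mount"])[:3,3].round(3))
for p in((237,212),(270,203),(165,155),(215,300),(300,290)): print(p,[onz(w,p,z,T)[:2].round(3).tolist() for z in(-.7,-.4,-.1,0)])
for p in((2,256),(91,346),(92,215)): print("top",p,[onz(top,p,z)[:2].round(3).tolist() for z in(-.7,-.4,-.1,0,.3,.5)])
g=cv2.convertScaleAbs(w["color"],alpha=2.5)
print(w["color"][225:300:25,200:320:12].mean(2).astype(int))
```

```text
wristcam [0.161 0.607 0.384]
(237, 212) [[0.483, 0.392], [0.394, 0.452], [0.305, 0.511], [0.275, 0.531]]
(270, 203) [[0.495, 0.521], [0.402, 0.545], [0.31, 0.569], [0.279, 0.577]]
(165, 155) [[0.189, 0.232], [0.181, 0.336], [0.174, 0.44], [0.171, 0.475]]
(215, 300) [[0.803, 0.164], [0.625, 0.287], [0.448, 0.41], [0.388, 0.451]]
(300, 290) [[0.884, 0.504], [0.684, 0.533], [0.484, 0.561], [0.417, 0.571]]
top (2, 256) [[1.031, 0.96], [0.826, 0.785], [0.621, 0.61], [0.552, 0.552], [0.347, 0.377], [0.21, 0.261]]
top (91, 346) [[0.482, 0.493], [0.365, 0.394], [0.248, 0.294], [0.21, 0.261], [0.093, 0.162], [0.015, 0.095]]
top (92, 215) [[1.203, 0.523], [0.97, 0.419], [0.737, 0.315], [0.659, 0.28], [0.426, 0.176], [0.271, 0.106]]
[[174 173 170  37  37  37  38 168 171 172]
 [ 79  80  80  81  81  82  80  80  80  78]
 [ 47 174  40  38  39  43  42  38  41 169]]
```

Scene read: a tall upright stands at x>0.485, y≈0.39–0.51, between the arm and the work. The case is about 0.19 high and the can tops about 0.2–0.25, so I'll retract, swing round in front of the post, and go over the case.

```bash
python3 -m handwheel '[{"d": [-0.035,-0.161,-0.078],"aperture": 1},{"d": [-0.035,-0.161,-0.078],"aperture": 1},{"d": [-0.035,-0.161,-0.078],"aperture": 1},{"d": [-0.035,-0.161,-0.078],"aperture": 1},{"d": [-0.253,-0.227,-0.078],"r": [0,0,25],"aperture": 1},{"d": [-0.253,-0.227,-0.078],"r": [0,0,25],"aperture": 1},{"d": [-0.253,-0.227,-0.078],"r": [0,0,25],"aperture": 1},{"d": [-0.253,-0.227,-0.078],"r": [0,0,25],"aperture": 1},{"d": [-0.253,-0.227,-0.078],"r": [0,0,25],"aperture": 1}]'; python3 -c "
from rig import bot; s=bot.read_state(); print(s['joint_positions'],s['tcp_rot'],s['tau'])"
```

```text
time_s: 1.05
position: [0.3824, 0.2774, 0.3006]
tcp_rot: [[-0.69, 0.724, 0.001], [0.724, 0.69, -0.0], [-0.001, 0.001, -1.0]]
force: [-0.5, 0.5, 0.4]
opening: 1.001
grasp_force: 0.0
[ 2.24023108e+01  1.27825688e+01  9.72781969e+01 -5.54436166e-02
  6.98699750e+01 -2.12256228e+01] [[-6.90212200e-01  7.23605539e-01  1.46397385e-03]
 [ 7.23605879e-01  6.90213292e-01 -3.79252520e-04]
 [-1.28488343e-03  7.97575367e-04 -9.99998856e-01]] [  1.09883845 -30.35551071 -17.74815202  -0.16313241   0.04446822
   0.22061407]
```

```bash
python3 -m handwheel '[{"d": [-0.182,-0.066,0],"r": [0,0,25],"aperture": 1},{"d": [-0.182,-0.066,0],"r": [0,0,25],"aperture": 1},{"d": [-0.182,-0.066,0],"r": [0,0,25],"aperture": 1},{"d": [-0.182,-0.066,0],"r": [0,0,25],"aperture": 1},{"d": [-0.348,-0.21,0],"r": [0,0,45],"aperture": 1},{"d": [-0.348,-0.21,0],"r": [0,0,45],"aperture": 1},{"d": [-0.348,-0.21,0],"r": [0,0,45],"aperture": 1},{"d": [-0.348,-0.21,0],"r": [0,0,45],"aperture": 1},{"d": [-0.348,-0.21,0],"r": [0,0,45],"aperture": 1},{"d": [-0.48,-0.345,0.1],"r": [0,0,67],"aperture": 1},{"d": [-0.48,-0.345,0.1],"r": [0,0,67],"aperture": 1},{"d": [-0.48,-0.345,0.1],"r": [0,0,67],"aperture": 1},{"d": [-0.48,-0.345,0.1],"r": [0,0,67],"aperture": 1},{"d": [-0.48,-0.345,0.1],"r": [0,0,67],"aperture": 1},{"d": [-0.48,-0.345,0.1],"r": [0,0,67],"aperture": 1}]'
python3 - <<'E'
from rig import bot,capture; from h import *
s=bot.read_state(); w=capture("wrist"); T=tool(s); cv2.imwrite("pics/w1.png",w["color"][:,:,::-1])
import pickle; pickle.dump((s,w),open("w1.pkl","wb"))
hsv=cv2.cvtColor(w["color"],cv2.COLOR_RGB2HSV); m=cv2.inRange(hsv,(28,110,60),(50,255,255))
for c in cv2.findContours(m,0,2)[0]:
    if cv2.contourArea(c)>100:
        r=cv2.minAreaRect(c); bp=cv2.boxPoints(r); i=max(range(4),key=lambda i:np.linalg.norm(bp[i]-bp[i-1]))
        A,B=onz(w,(bp[i]+bp[(i+1)%4])/2,.037,T),onz(w,(bp[i-1]+bp[i-2])/2,.037,T)
        print(r[0],r[1],A.round(3),B.round(3),((A+B)/2).round(3),np.degrees(np.arctan2(*(A-B)[[1,0]])))
print(s["joint_positions"])
E
```

```text
time_s: 2.55
position: [0.4622, -0.3067, 0.199]
tcp_rot: [[0.397, 0.918, -0.002], [0.918, -0.397, 0.002], [0.001, -0.003, -1.0]]
force: [-0.0, 0.4, 0.7]
opening: 1.001
grasp_force: 0.0
(262.5, 173.0) (16.999996185302734, 89.99998474121094) [ 0.484 -0.263  0.037] [ 0.445 -0.355  0.037] [ 0.465 -0.309  0.037] 66.83093641199228
[-4.51184886e+01  2.65881291e+01  9.35941660e+01  9.66594328e-03
  5.99891832e+01 -2.17571476e+01]
```

View pics/w1.png

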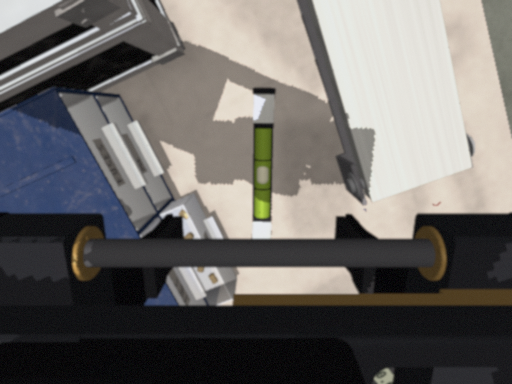

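Run:
```python
import pickle; from h import *
s,w=pickle.load(open("w1.pkl","rb")); T=tool(s); d=pickle.load(open("d0.pkl","rb")); side=d["side"]
R=T[:3,:3]; c=np.array([.465,-.309,0])
for p in((62,90),(125,95),(163,178),(180,197),(238,268),(170,215),(165,300)):
    print(p,[((onz(w,p,z,T)-c)@R)[:2].round(3).tolist() for z in(.02,.05,.08,.105)])
for p in((318,206),(324,206),(330,188),(334,171)): print("side",p,[((onz(side,p,z)-c)@R)[:2].round(3).tolist() for z in(.02,.05,.08,.105)])
a=np.hstack([cv2.resize(w["color"][80:310,40:300],(390,345)),cv2.resize(side["color"][155:235,300:390],(390,345),interpolation=cv2.INTER_CUBIC)])
cv2.imwrite("pics/c3.png",a[:,:,::-1])
# shelf orientation from wrist: far-end corners & edge lines on z~.08
for p in((372,203),(470,165),(300,5),(437,5)): print("shelf",p,onz(w,p,.08,T).round(3))
```

```text
(62, 90) [[0.089, -0.216], [0.087, -0.198], [0.086, -0.179], [0.084, -0.163]]
(125, 95) [[0.084, -0.149], [0.083, -0.136], [0.081, -0.124], [0.08, -0.113]]
(163, 178) [[-0.008, -0.115], [-0.001, -0.105], [0.006, -0.096], [0.011, -0.088]]
(180, 197) [[-0.031, -0.097], [-0.022, -0.089], [-0.013, -0.081], [-0.006, -0.074]]
(238, 268) [[-0.123, -0.03], [-0.106, -0.028], [-0.089, -0.026], [-0.075, -0.024]]
(170, 215) [[-0.053, -0.11], [-0.042, -0.101], [-0.032, -0.092], [-0.023, -0.084]]
(165, 300) [[-0.169, -0.125], [-0.148, -0.115], [-0.127, -0.104], [-0.11, -0.095]]
side (318, 206) [[-0.069, -0.056], [-0.038, -0.068], [-0.007, -0.08], [0.019, -0.09]]
side (324, 206) [[-0.081, -0.072], [-0.049, -0.083], [-0.018, -0.095], [0.008, -0.105]]
side (330, 188) [[-0.176, -0.046], [-0.141, -0.058], [-0.106, -0.071], [-0.077, -0.081]]
side (334, 171) [[-0.272, -0.014], [-0.234, -0.027], [-0.196, -0.041], [-0.164, -0.052]]
shelf (372, 203) [ 0.554 -0.368  0.08 ]
shelf (470, 165) [ 0.65  -0.369  0.08 ]
shelf (300, 5) [ 0.553 -0.181  0.08 ]
shelf (437, 5) [ 0.657 -0.226  0.08 ]
```

View pics/c3.png

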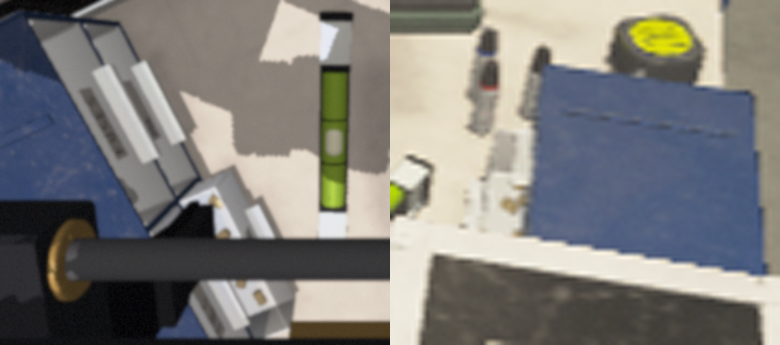

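Picture: the level's vial centre is at wrist (262,173), with the drawers of the blue organiser just to its left. I'll grasp 12 mm toward the clear end so the gripper body stays off the open drawer, with the fingers part-closed.

```bash
python3 -m handwheel '[{"d": [0.011,0.0035,0.05],"aperture": 0.6},{"d": [0.011,0.0035,0.1],"aperture": 0.6},{"d": [0.011,0.0035,0.14],"aperture": 0.6},{"d": [0.011,0.0035,0.155],"aperture": 0.6},{"d": [0.011,0.0035,0.17],"aperture": 0.6}]' && python3 -m handwheel '[{"d": [0,0,0.006],"aperture": 0.6},{"d": [0,0,0.011],"aperture": 0.6},{"d": [0,0,0.011],"aperture": 0.6},{"d": [0,0,0.011],"aperture": 0},{"d": [0,0,0.011],"aperture": 0},{"d": [0,0,0.011],"aperture": 0},{"d": [0,0,0.011],"aperture": 0},{"d": [0,0,0.011],"aperture": 0}]'
```

```text
time_s: 3.1
position: [0.471, -0.2943, 0.0304]
tcp_rot: [[0.391, 0.92, -0.001], [0.92, -0.391, 0.001], [0.001, -0.001, -1.0]]
force: [-0.1, 0.3, 1.2]
opening: 0.649
grasp_force: 0.0
time_s: 3.9
position: [0.4705, -0.2969, 0.0198]
tcp_rot: [[0.394, 0.919, -0.0], [0.919, -0.394, 0.0], [-0.0, -0.0, -1.0]]
force: [-0.4, -0.3, 1.8]
opening: 0.247
grasp_force: 29.9
```

```bash
python3 -m handwheel '[{"d": [0,0,-0.04],"aperture": 0},{"d": [0,0,-0.09],"aperture": 0},{"d": [0,0,-0.14],"aperture": 0},{"d": [0,0,-0.18],"aperture": 0},{"d": [0.03,0.06,-0.18],"r": [0,0,-8],"aperture": 0},{"d": [0.057,0.117,-0.18],"r": [0,0,-16],"aperture": 0},{"d": [0.057,0.117,-0.18],"r": [0,0,-23],"aperture": 0},{"d": [0.057,0.117,-0.18],"r": [0,0,-23],"aperture": 0},{"d": [0.057,0.117,-0.18],"r": [0,0,-23],"aperture": 0},{"d": [0.057,0.117,-0.18],"r": [0,0,-23],"aperture": 0}]'
python3 - <<'E'
from rig import bot,capture; from h import *
import pickle
s=bot.read_state(); w=capture("wrist"); si=capture("side"); pickle.dump((s,w,si),open("w2.pkl","wb"))
a=np.hstack([w["color"],si["color"]]);
a=np.vstack([w["color"][:, :],]); cv2.imwrite("pics/w2.png",cv2.vconcat([w["color"][:290,:,::-1],si["color"][130:300,0:512,::-1]]))
E
```

```text
time_s: 4.9
position: [0.5987, -0.2898, 0.1981]
tcp_rot: [[0.004, 1.0, -0.004], [1.0, -0.004, 0.002], [0.002, -0.004, -1.0]]
force: [-0.9, -0.9, -5.1]
opening: 0.251
grasp_force: 29.9
```

View pics/w2.png

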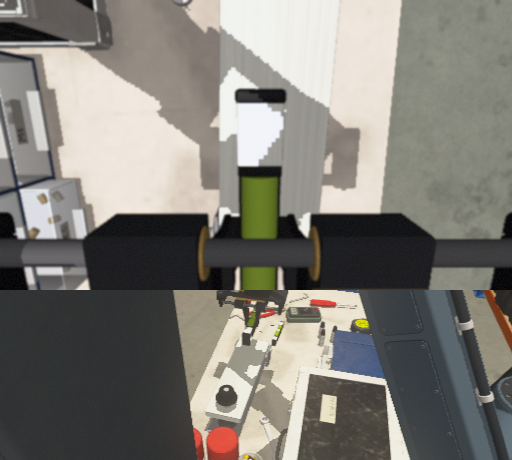

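The level is held straight, its end at wrist (261,95). The shelf shows as a strip at wrist columns 220–340, and the knob is at side px (227,~228). Now I'll measure the shelf edges and knob.

Run:
```python
import pickle; from h import *
s,w,si=pickle.load(open("w2.pkl","rb")); T=tool(s)
sat=cv2.cvtColor(w["color"],cv2.COLOR_RGB2HSV)[:,:,1].astype(int)
for r in(3,15,30,45,60,90,120,150):
    m=(sat[r]<14); 
    run=[];st=None
    for u in range(180,400):
        if m[u] and st is None: st=u
        if (not m[u]) and st is not None:
            if u-st>10: run.append((st,u-1))
            st=None
    print(r,run,[onz(w,(u,r),.082,T).round(3)[:2].tolist() for q in run for u in q])
g=cv2.cvtColor(si["color"],cv2.COLOR_RGB2GRAY)[210:262,205:250]
m=(g<75).astype(np.uint8); n,l,st,ce=cv2.connectedComponentsWithStats(m)
for i in range(1,n):
    if st[i,4]>30: print("dark",st[i][:4]+[205,210,0,0],st[i,4],ce[i]+[205,210])
print("\n".join(" ".join("%3d"%v for v in row[::2]) for row in g[::2]))
```

```text
3 [(220, 339)] [[0.567, -0.137], [0.664, -0.137]]
15 [(220, 338)] [[0.566, -0.146], [0.664, -0.146]]
30 [(223, 336)] [[0.568, -0.157], [0.663, -0.157]]
45 [(243, 335)] [[0.585, -0.169], [0.663, -0.169]]
60 [(229, 239), (253, 333)] [[0.573, -0.18], [0.581, -0.18], [0.593, -0.181], [0.662, -0.181]]
90 [(220, 239), (299, 330)] [[0.564, -0.205], [0.581, -0.205], [0.633, -0.205], [0.661, -0.205]]
120 [(220, 287)] [[0.563, -0.231], [0.623, -0.231]]
150 [(233, 274)] [[0.574, -0.258], [0.612, -0.258]]
dark [216 225  21  21] 292 [226.06849315 236.17808219]
203 226 222 218 215 179 135 135 132 134 235 231 233 232 154 148 150 150 151 153 150 213 236
225 222 219 216 215 137 139 138 134 212 233 232 232 233 233 205 150 150 151 152 234 236 236
223 223 219 214 175 132 133 133 135 234 232 233 232 233 233 234 201 151 153 152 151 217 237
225 224 219 217 179 136 130 133 212 233 232 233 233 233 234 232 235 207 153 152 152 153 235
224 225 224 222 222 218 220 146 233 232 233 233 233 233 234 233 235 236 237 154 152 154 153
226 225 226 227 226 225 226 228 232 231 232 233 232 234 233 236 235 237 236 235 159 15
[... 1145 characters left out ...]
 133 108 121 128 145 151 152 236 235 236 236 189 110 110
223 234 234 234 234 234 149 149 149 150 147 148 150 153 151 217 236 235 236 236 120 109 179
228 234 234 233 234 233 206 152 148 148 148 150 151 154 236 235 234 235 235 206 117 112 185
185 142 160 223 236 235 234 234 234 153 154 155 217 235 236 235 234 235 235 150 110 128 212
179 155 156 156 157 142 150 189 233 232 234 236 235 235 235 234 234 236 232 124 110 180 212
213 187 167 158 157 157 156 158 158 159 142 162 226 227 235 235 235 236 195 115 110 198 213
214 215 173 131 109 109 143 157 156 157 157 158 158 160 144 149 200 235 131 112 108 213 213
206 208 171 117 106 107 102  80  77  79 121 149 158 157 156 159 159 149 124 110 178 209 213
```

```bash
python3 -m handwheel '[{"d": [0.054,0.009,0],"r": [0,1.4,3],"aperture": 0},{"d": [0.054,0.009,0.04],"r": [0,1.4,3],"aperture": 0},{"d": [0.054,0.009,0.08],"r": [0,1.4,3],"aperture": 0},{"d": [0.054,0.009,0.09],"r": [0,1.4,3],"aperture": 0},{"d": [0.054,0.009,0.09],"r": [0,1.4,3],"aperture": 0}]' && python3 -m handwheel '[{"d": [0,0,0.004],"aperture": 0},{"d": [0,0,0.007],"aperture": 0},{"d": [0,0,0.007],"aperture": 0}]' && python3 -m handwheel '[{"d": [0,0,0.002],"aperture": 0},{"d": [0,0,0.002],"aperture": 0}]'
```

```text
time_s: 5.5
position: [0.6079, -0.2362, 0.1078]
tcp_rot: [[0.057, 0.998, -0.004], [0.998, -0.057, 0.027], [0.027, -0.005, -1.0]]
force: [0.4, -0.1, -4.1]
opening: 0.252
grasp_force: 30.0
time_s: 5.8
position: [0.6104, -0.2371, 0.1038]
tcp_rot: [[0.056, 0.998, 0.003], [0.998, -0.056, 0.023], [0.023, 0.001, -1.0]]
force: [-0.2, 1.2, -3.0]
opening: 0.248
grasp_force: 30.0
time_s: 6.0
position: [0.6099, -0.2364, 0.101]
tcp_rot: [[0.056, 0.998, 0.001], [0.998, -0.056, 0.024], [0.024, -0.0, -1.0]]
force: [-0.3, -0.2, -5.0]
opening: 0.25
grasp_force: 30.0
```

```bash
for i in 1 2; do python3 -m handwheel '[{"d": [0,0,0.0015],"aperture": 0},{"d": [0,0,0.0015],"aperture": 0}]' | grep -E "pos|force: \["; done; python3 -m handwheel '[{"d": [0,0,0.001],"aperture": 0},{"d": [0,0,0.001],"aperture": 0}]'| grep -E "pos|force: \["
```

```text
position: [0.6097, -0.2362, 0.099]
force: [-0.7, 0.4, -3.8]
position: [0.6099, -0.2363, 0.0977]
force: [-0.1, 1.3, -3.7]
position: [0.61, -0.2363, 0.0975]
force: [-2.0, 0.9, 3.2]
```

Contact with the shelf. Release, rise, and look.

```bash
python3 -m handwheel '[{"aperture": 0.5},{"aperture": 0.5},{"aperture": 0.5},{"d": [0,0,-0.03],"aperture": 0.6},{"d": [0,0,-0.08],"aperture": 0.8},{"d": [0,0,-0.12],"aperture": 1},{"d": [0,0,-0.12],"r": [0,-1.4,0],"aperture": 1}]'; python3 -m handwheel '[{"d": [0.02,0,0],"aperture": 1},{"d": [0.02,0,0],"aperture": 1}]'
python3 - <<'E'
from rig import bot,capture; from h import *
import pickle
s=bot.read_state(); w=capture("wrist"); pickle.dump((s,w),open("w3.pkl","wb")); cv2.imwrite("pics/w3.png",w["color"][:,:,::-1])
E
```

```text
time_s: 7.3
position: [0.6138, -0.2424, 0.2237]
tcp_rot: [[0.057, 0.998, 0.012], [0.998, -0.057, -0.009], [-0.008, 0.013, -1.0]]
force: [0.9, -0.5, 0.3]
opening: 0.78
grasp_force: 0.0
time_s: 7.5
position: [0.6096, -0.2153, 0.215]
tcp_rot: [[0.053, 0.999, -0.004], [0.999, -0.053, 0.004], [0.004, -0.004, -1.0]]
force: [0.5, -0.1, -0.3]
opening: 0.946
grasp_force: 0.0
```

View pics/w3.png

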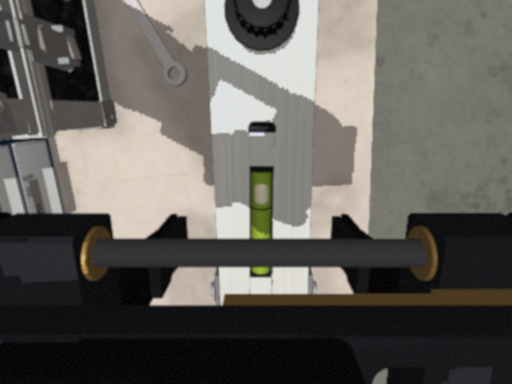

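The level stands free on the shelf, vial around wrist (261,195–275) with the bubble at the knob-side end (261,195). The knob is ahead at (262,5). Next I'll check which fixed camera can read the vial, then move over the knob.

Run:
```python
from rig import bot,capture; from h import *
import pickle
s,w=pickle.load(open("w3.pkl","rb")); T=tool(s); print(s["joint_positions"].round(1) if hasattr(s["joint_positions"],"round") else s["joint_positions"])
print("knob",onz(w,(262,5),.14,T).round(3))
hsv=cv2.cvtColor(w["color"],cv2.COLOR_RGB2HSV); m=cv2.inRange(hsv,(28,110,40),(50,255,255)); m[:150]=0
ys,xs=np.nonzero(m); print("vial",xs.min(),xs.max(),ys.min(),ys.max(),onz(w,(xs.mean(),ys.min()),.115,T).round(3),onz(w,(261,275),.115,T).round(3))
for n in("top","side"):
    c=capture(n); pickle.dump(c,open(n+"1.pkl","wb"))
    for P in((.605,-.30,.117),(.608,-.248,.117),(.611,-.2,.117)): print(n,P,proj(c,np.array(P)).round(1))
    hsv=cv2.cvtColor(c["color"],cv2.COLOR_RGB2HSV); m=cv2.inRange(hsv,(28,110,40),(50,255,255))
    for q in cv2.findContours(m,0,2)[0]:
        if cv2.contourArea(q)>8: print(n,cv2.boundingRect(q),cv2.contourArea(q))
```

```text
[-29.4  32.5  79.    0.1  68.8 -26.3]
knob [ 0.618 -0.076  0.14 ]
vial 251 271 172 274 [ 0.611 -0.201  0.115] [ 0.606 -0.302  0.115]
top (0.605, -0.3, 0.117) [263.  179.6]
top (0.608, -0.248, 0.117) [247.1 181.3]
top (0.611, -0.2, 0.117) [232.3 182.8]
top (378, 265, 20, 17) 216.0
top (315, 200, 20, 5) 38.0
side (0.605, -0.3, 0.117) [250.3 182.8]
side (0.608, -0.248, 0.117) [245.6 193.4]
side (0.611, -0.2, 0.117) [240.8 203.8]
side (239, 183, 14, 21) 79.0
side (275, 165, 7, 11) 18.5
side (355, 159, 15, 9) 83.0
```

Neither view is perfect. The top camera is blocked by the overhang, but the side camera reads the vial (239–253,183–204). If I grip the knob with the tool's y near −77°, its body stays clear of that sight line. I'll refine the knob position first.

```bash
python3 -m handwheel '[{"d": [0.05,0.008,0],"aperture": 1},{"d": [0.075,0.008,0],"aperture": 1},{"d": [0.075,0.008,0],"aperture": 1}]' |grep pos
python3 - <<'E'
from rig import bot,capture; from h import *
import pickle
s=bot.read_state(); w=capture("wrist"); T=tool(s); pickle.dump((s,w),open("w4.pkl","wb")); print(s["position"])
g=cv2.cvtColor(w["color"],cv2.COLOR_RGB2GRAY)
p=proj(w,np.array([.6175,-.072,.13]),T); print("pred",p)
m=((g<70)*255).astype(np.uint8); m[205:]=0
m=cv2.morphologyEx(m,cv2.MORPH_CLOSE,np.ones((5,5),np.uint8))
for q in cv2.findContours(m,0,2)[0]:
    if cv2.contourArea(q)>500: (c,r)=cv2.minEnclosingCircle(q); print(cv2.boundingRect(q),cv2.contourArea(q),np.round(c,1),round(r,1),[onz(w,c,z,T).round(4)[:2].tolist() for z in(.113,.14)])
c=cv2.HoughCircles(cv2.medianBlur(g,3),cv2.HOUGH_GRADIENT,1.2,15,param1=100,param2=22,minRadius=10,maxRadius=70)
if c is not None:
    for q in c[0][:8]: print("H",q.round(1),[onz(w,q[:2],z,T).round(4)[:2].tolist() for z in(.113,.14)])
x0,y0=int(p[0])-80,int(p[1])-80; a=w["color"][max(0,y0):max(0,y0)+160,x0:x0+160]; cv2.imwrite("pics/c5.png",cv2.resize(a,None,fx=3,fy=3)[:,:,::-1])
E
```

```text
position: [0.6224, -0.1412, 0.2151]
[ 0.62237236 -0.1412331   0.21511969]
pred [249.07305765 108.56741932]
(0, 156, 26, 46) 774.0 [ 12.5 178.5] 23.2 [[0.4013, -0.1216], [0.4243, -0.1166]]
(218, 72, 68, 70) 3603.5 [250.3 106.2] 35.2 [[0.6181, -0.07], [0.6189, -0.0703]]
(13, 0, 86, 187) 8660.0 [45.  90.7] 96.2 [[0.4476, -0.0487], [0.4659, -0.0512]]
H [250.2 106.2  35.3] [[0.618, -0.0701], [0.6188, -0.0704]]
H [ 91.8 127.8  69.3] [[0.481, -0.0809], [0.4958, -0.0801]]
H [399.  258.6  46.8] [[0.752, -0.2182], [0.7391, -0.2033]]
H [ 58.2 179.4  57.4] [[0.4422, -0.1245], [0.461, -0.1192]]
H [111.  185.4  60. ] [[0.4886, -0.1324], [0.5027, -0.1263]]
H [ 51.  162.6  50.8] [[0.4391, -0.1091], [0.4582, -0.1054]]
H [ 70.2 162.6  40. ] [[0.4561, -0.1099], [0.4735, -0.1062]]
H [145.8  65.4  65.3] [[0.5346, -0.0335], [0.544, -0.0375]]
```

```bash
python3 -m handwheel '[{"d": [0.035,-0.004,0],"r": [0,0,8],"aperture": 1},{"d": [0.071,-0.008,0],"r": [0,0,16],"aperture": 1},{"d": [0.071,-0.008,0],"r": [0,0,25],"aperture": 1},{"d": [0.071,-0.008,0],"r": [0,0,33],"aperture": 1},{"d": [0.071,-0.008,0],"r": [0,0,42],"aperture": 1},{"d": [0.071,-0.008,0],"r": [0,0,50],"aperture": 1},{"d": [0.071,-0.008,0],"r": [0,0,58],"aperture": 1},{"d": [0.071,-0.008,0],"r": [0,0,66],"aperture": 1},{"d": [0.071,-0.008,0],"r": [0,0,74],"aperture": 1},{"d": [0.071,-0.008,0],"r": [0,0,74],"aperture": 1},{"d": [0.071,-0.008,0],"r": [0,0,74],"aperture": 1}]' |grep -A1 pos
python3 - <<'E'
from rig import bot,capture; from h import *
s=bot.read_state();print(s["joint_positions"].round(1))
R=np.array(s["tcp_rot"]); print(((np.array([.618,-.07,.12])-s["position"])@R).round(4))
c=capture("side"); hsv=cv2.cvtColor(c["color"],cv2.COLOR_RGB2HSV); m=cv2.inRange(hsv,(28,110,40),(50,255,255))
for q in cv2.findContours(m,0,2)[0]:
    if cv2.contourArea(q)>8: print(cv2.boundingRect(q),cv2.contourArea(q))
E
```

```text
position: [0.6189, -0.0746, 0.216]
tcp_rot: [[0.975, 0.223, -0.001], [0.223, -0.975, -0.0], [-0.001, -0.0, -1.0]]
[-17.1  30.5  82.7  -0.   66.9  60. ]
[ 0.0003 -0.0047  0.096 ]
(240, 183, 13, 21) 82.0
(275, 165, 7, 11) 18.5
(355, 159, 15, 9) 82.0
```

```bash
python3 -m handwheel '[{"d": [0,-0.0047,0.04],"aperture": 1},{"d": [0,-0.0047,0.075],"aperture": 1},{"d": [0,-0.0047,0.09],"aperture": 1},{"d": [0,-0.0047,0.096],"aperture": 1},{"d": [0,-0.0047,0.098],"aperture": 1},{"d": [0,-0.0047,0.098],"aperture": 1}]'; python3 -m handwheel '[{"aperture": 0.3},{"aperture": 0},{"aperture": 0},{"aperture": 0},{"aperture": 0}]'|grep -v tcp
```

```text
time_s: 9.75
position: [0.6186, -0.0692, 0.1192]
tcp_rot: [[0.975, 0.222, 0.001], [0.222, -0.975, -0.0], [0.001, 0.001, -1.0]]
force: [-0.4, 0.4, 0.8]
opening: 1.001
grasp_force: 0.0
time_s: 10.25
position: [0.6179, -0.0688, 0.1188]
force: [0.5, -0.5, -0.3]
opening: 0.629
grasp_force: 0.0
```

```bash
python3 -m handwheel '[{"aperture": 0},{"aperture": 0},{"aperture": 0},{"aperture": 0}]'|grep -v tcp;  python3 -m handwheel '[{"d": [0,0,0.003],"aperture": 0},{"d": [0,0,0.006],"aperture": 0},{"d": [0,0,0.008],"aperture": 0},{"d": [0,0,0.008],"aperture": 0}]'|grep -v tcp
```

```text
time_s: 10.65
position: [0.6184, -0.0713, 0.1185]
force: [1.2, -6.6, -1.7]
opening: 0.437
grasp_force: 30.0
time_s: 11.05
position: [0.6186, -0.0699, 0.1122]
force: [-2.1, -2.5, 9.0]
opening: 0.44
grasp_force: 30.0
```

```bash
python3 -m handwheel '[{"d": [0,0,0.001],"aperture": 0},{"d": [0,0,0.001],"aperture": 0}]'|grep -E "pos|force: \[";python3 -m handwheel '[{"d": [0,0,0.001],"aperture": 0},{"d": [0,0,0.001],"aperture": 0}]'|grep -E "pos|force: \["
```

```text
position: [0.6186, -0.07, 0.112]
force: [-3.8, -2.8, 12.6]
position: [0.6186, -0.07, 0.112]
force: [-4.7, -2.0, 16.5]
```

```bash
cat > bub.py <<'E'
from rig import bot,capture; from h import *
def prof(n=6,z=.116):
    I=[];
    for _ in range(n): c=capture("side"); I.append(c["color"].astype(np.float32))
    I=np.mean(I,0); t=np.arange(-70,71,2.5)/1000
    C=np.array([.6085,-.2515,z]); u=np.array([.05,.9987,0]); v=np.array([.9987,-.05,0])
    out=[]
    for o in(-.004,0,.004):
        q=np.array([proj(c,C+u*a+v*o) for a in t],np.float32); out.append(cv2.remap(I,q[:,:1],q[:,1:],cv2.INTER_LINEAR)[:,0])
    return t,np.array(out),I
E
python3 -m handwheel '[{"aperture": 0},{"aperture": 0},{"aperture": 0},{"aperture": 0},{"aperture": 0},{"aperture": 0},{"aperture": 0},{"aperture": 0},{"aperture": 0},{"aperture": 0},{"aperture": 0},{"aperture": 0},{"aperture": 0},{"aperture": 0},{"aperture": 0},{"aperture": 0},{"aperture": 0},{"aperture": 0}]'|grep -E "pos|force: \["
python3 - <<'E'
from bub import *
t,o,I=prof(); np.save("I1.npy",I)
for a,r in zip(t,o.transpose(1,0,2)): print(f"{a*1000:6.1f}",r.astype(int).tolist())
cv2.imwrite("pics/c6.png",cv2.resize(I[165:225,210:290].astype(np.uint8),None,fx=8,fy=8,interpolation=cv2.INTER_CUBIC)[:,:,::-1])
E
```

```text
position: [0.6186, -0.0699, 0.112]
force: [-3.8, -2.7, 16.4]
 -70.0 [[238, 237, 225], [238, 237, 225], [238, 237, 225]]
 -67.5 [[238, 237, 226], [238, 237, 225], [238, 237, 225]]
 -65.0 [[238, 237, 226], [239, 237, 226], [238, 237, 225]]
 -62.5 [[238, 237, 225], [239, 237, 226], [238, 237, 226]]
 -60.0 [[238, 237, 225], [239, 237, 226], [238, 237, 226]]
 -57.5 [[238, 237, 225], [238, 237, 225], [238, 237, 225]]
 -55.0 [[238, 237, 224], [238, 237, 225], [238, 237, 225]]
 -52.5 [[216, 215, 197], [218, 220, 194], [235, 235, 220]]
 -50.0 [[190, 189, 164], [173, 182, 123], [185, 194, 138]]
 -47.5 [[162, 173, 96], [155, 175, 62], [133, 149, 58]]
 -45.0 [[148, 175, 27], [170, 201, 26], [149, 175, 32]]
 -42.5 [[158, 190, 15], [177, 214, 10], [171, 207, 10]]
 -40.0 [[166, 201, 10], [178, 214, 10], [171, 208, 10]]
 -37.5 [[165, 200, 10], [178, 215, 10], [172, 207, 17]]
 -35.0 [[166, 201, 10], [177, 214, 10], [172, 206, 17]]
 -32.5 [[166, 200, 10], [177, 214, 10], [170, 206, 10]]
 -30.0 [[165, 200, 10], [177, 214, 10], [171, 207, 10]]
 -27.5 [[165, 200, 10], [178, 214, 10], [172, 208, 14]]
 -25
[... 1479 characters left out ...]
[[161, 195, 11], [176, 212, 10], [134, 158, 29]]
  42.5 [[162, 196, 10], [170, 204, 10], [119, 137, 38]]
  45.0 [[161, 195, 10], [163, 196, 10], [105, 119, 46]]
  47.5 [[157, 189, 11], [152, 182, 14], [92, 102, 51]]
  50.0 [[150, 180, 11], [128, 151, 31], [79, 83, 52]]
  52.5 [[115, 131, 36], [99, 110, 47], [69, 69, 54]]
  55.0 [[87, 88, 65], [76, 76, 58], [67, 64, 56]]
  57.5 [[115, 113, 99], [83, 81, 72], [69, 65, 57]]
  60.0 [[153, 150, 138], [92, 90, 82], [83, 75, 59]]
  62.5 [[204, 202, 185], [112, 105, 88], [103, 88, 62]]
  65.0 [[202, 199, 181], [127, 113, 85], [121, 101, 66]]
  67.5 [[184, 179, 161], [122, 105, 73], [112, 97, 70]]
  70.0 [[175, 169, 152], [111, 95, 64], [94, 86, 73]]
```

View pics/c6.png

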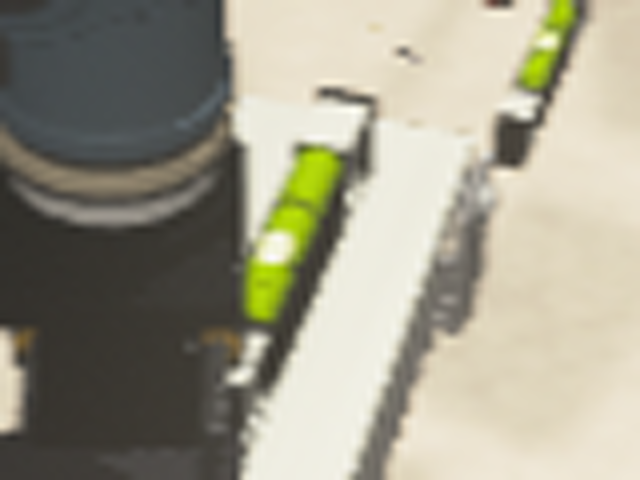

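The picture shows the vial clear of the gripper, with the far line at t=−14.5 mm and the bubble about 11 mm toward the knob. That needs about 0.55 rad CCW. To keep this view at the end, I'll let up, regrip 32° clockwise, push, then turn back to this yaw.

```bash
python3 -m handwheel '[{"d": [0,0,-0.005],"aperture": 0},{"d": [0,0,-0.01],"aperture": 0},{"d": [0,0,-0.01],"aperture": 0.6},{"d": [0,0,-0.01],"aperture": 0.9},{"d": [0,0,-0.01],"aperture": 0.9},{"d": [0,0,-0.01],"aperture": 0.9},{"d": [0,0,-0.01],"r": [0,0,8],"aperture": 0.9},{"d": [0,0,-0.01],"r": [0,0,16],"aperture": 0.9},{"d": [0,0,-0.01],"r": [0,0,24],"aperture": 0.9},{"d": [0,0,-0.01],"r": [0,0,32],"aperture": 0.8},{"d": [0,0,-0.01],"r": [0,0,32],"aperture": 0.6},{"d": [0,0,-0.01],"r": [0,0,32],"aperture": 0},{"d": [0,0,-0.01],"r": [0,0,32],"aperture": 0},{"d": [0,0,-0.01],"r": [0,0,32],"aperture": 0},{"d": [0,0,-0.01],"r": [0,0,32],"aperture": 0},{"d": [0,0,-0.01],"r": [0,0,32],"aperture": 0},{"d": [0,0,-0.01],"r": [0,0,32],"aperture": 0},{"d": [0,0,-0.01],"r": [0,0,32],"aperture": 0}]'; python3 -m handwheel '[{"d": [0,0,0.003],"aperture": 0},{"d": [0,0,0.006],"aperture": 0},{"d": [0,0,0.008],"aperture": 0},{"d": [0,0,0.01],"aperture": 0},{"d": [0,0,0.01],"aperture": 0}]'
```

```text
time_s: 15.35
position: [0.6172, -0.0705, 0.1184]
tcp_rot: [[0.945, -0.327, -0.002], [-0.327, -0.945, -0.002], [-0.001, 0.003, -1.0]]
force: [-1.7, -3.8, -0.2]
opening: 0.438
grasp_force: 30.0
time_s: 15.85
position: [0.6174, -0.0692, 0.1119]
tcp_rot: [[0.945, -0.327, -0.001], [-0.327, -0.945, -0.002], [-0.0, 0.002, -1.0]]
force: [-7.1, -0.4, 19.8]
opening: 0.441
grasp_force: 30.2
```

```bash
python3 -m handwheel '[{"d": [0,0,-0.0006],"r": [0,0,-6],"aperture": 0},{"d": [0,0,-0.0006],"r": [0,0,-12],"aperture": 0},{"d": [0,0,-0.0006],"r": [0,0,-18],"aperture": 0},{"d": [0,0,-0.0006],"r": [0,0,-24],"aperture": 0},{"d": [0,0,-0.0006],"r": [0,0,-30],"aperture": 0},{"d": [0,0,-0.0006],"r": [0,0,-32],"aperture": 0},{"d": [0,0,-0.0006],"r": [0,0,-32],"aperture": 0},{"d": [0,0,-0.0006],"r": [0,0,-32],"aperture": 0},{"d": [0,0,-0.0006],"r": [0,0,-32],"aperture": 0},{"d": [0,0,-0.0006],"r": [0,0,-32],"aperture": 0},{"d": [0,0,-0.0006],"r": [0,0,-32],"aperture": 0},{"d": [0,0,-0.0006],"r": [0,0,-32],"aperture": 0},{"d": [0,0,-0.0006],"r": [0,0,-32],"aperture": 0},{"d": [0,0,-0.0006],"r": [0,0,-32],"aperture": 0},{"d": [0,0,-0.0006],"r": [0,0,-32],"aperture": 0},{"d": [0,0,-0.0006],"r": [0,0,-32],"aperture": 0},{"d": [0,0,-0.0006],"r": [0,0,-32],"aperture": 0},{"d": [0,0,-0.0006],"r": [0,0,-32],"aperture": 0},{"d": [0,0,-0.0006],"r": [0,0,-32],"aperture": 0},{"d": [0,0,-0.0006],"r": [0,0,-32],"aperture": 0}]'; python3 -m handwheel '[{"aperture": 0},{"aperture": 0},{"aperture": 0},{"aperture": 0},{"aperture": 0},{"aperture": 0},{"aperture": 0},{"aperture": 0}]'|grep force;python3 - <<'E'
from bub import *
t,o,I=prof(); 
for a,r in zip(t,o[1]): 
  if abs(a)<.056: print(f"{a*1000:6.1f}",r.astype(int).tolist())
E
```

```text
time_s: 17.85
position: [0.6174, -0.0702, 0.112]
tcp_rot: [[0.975, 0.224, -0.001], [0.224, -0.975, -0.003], [-0.001, 0.003, -1.0]]
force: [-6.9, -2.4, 15.7]
opening: 0.437
grasp_force: 30.1
force: [-6.6, -3.8, 16.0]
grasp_force: 30.1
 -55.0 [238, 237, 225]
 -52.5 [212, 212, 196]
 -50.0 [153, 156, 128]
 -47.5 [136, 149, 68]
 -45.0 [164, 193, 28]
 -42.5 [177, 214, 10]
 -40.0 [178, 214, 10]
 -37.5 [178, 215, 10]
 -35.0 [178, 214, 10]
 -32.5 [177, 214, 10]
 -30.0 [178, 214, 10]
 -27.5 [178, 214, 10]
 -25.0 [178, 215, 10]
 -22.5 [177, 214, 10]
 -20.0 [176, 213, 10]
 -17.5 [160, 192, 18]
 -15.0 [127, 147, 36]
 -12.5 [132, 151, 42]
 -10.0 [169, 194, 50]
  -7.5 [201, 219, 109]
  -5.0 [232, 237, 194]
  -2.5 [242, 243, 220]
   0.0 [242, 242, 218]
   2.5 [241, 241, 214]
   5.0 [241, 242, 216]
   7.5 [238, 241, 201]
  10.0 [232, 237, 168]
  12.5 [197, 219, 81]
  15.0 [165, 200, 10]
  17.5 [152, 182, 15]
  20.0 [153, 184, 15]
  22.5 [170, 205, 11]
  25.0 [177, 214, 10]
  27.5 [178, 215, 10]
  30.0 [178, 214, 10]
  32.5 [177, 214, 10]
  35.0 [177, 213, 10]
  37.5 [177, 214, 10]
  40.0 [174, 210, 11]
  42.5 [166, 200, 17]
  45.0 [158, 189, 19]
  47.5 [147, 175, 22]
  50.0 [129, 152, 33]
  52.5 [99, 110, 47]
  55.0 [75, 75, 58]
```

The lines are at −14 and +18.5 mm (middle 2.3) and the bubble runs from −7.5 to 12 (middle 2.2), so it is centred. The push is 16 N on the hard stop.

```bash
python3 -c "
from rig import bot; print(bot.hand_in())"
```

```text
the job is handed in; nothing more can be done
None
```

The job is handed in: the level stands free on the shelf, and the arm is still holding the knob fully down with about 16 N; the bubble measured within about 1 mm of centre just before hand-in.

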